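# Build the pour-over set on the brewing scale

## Task

Build the pour-over set on the brewing scale, one piece at a time from the bottom up: stand the glass server in the middle of the scale's steel pad, seat the white dripper in the server's mouth, stand the steel filter inside the dripper, and last put the lid on the filter. Every piece must sit level and fully home, and each is set down and let go before the next is added. Leave the empty tasting glasses and the steel pitcher where they are.

Things in the scene. Friction and masses are not known exactly. Their poses are not given: they have to be found in the camera images.
- scale: Flat black brewing scale with a square steel weighing pad, fixed to the table. The pad is 110 x 110 mm, its top 24 mm above the table. Origin: under the pad's centre, at table height; z up. The black housing, 18 mm high and 116 mm wide, reaches from +55 mm to -95 mm along its own x; the small display is at the -x end. Yaw within 0.5 rad of the world's x.
- server: Glass coffee server (carafe) with a pale wooden neck, loose, upright, 0.28 kg, 100 mm high. Round: belly 84 mm in diameter up to 45 mm height, narrowing to a straight neck, 58 mm outside diameter from 60 to 100 mm height. The open mouth is 50 mm wide inside. Grip across the neck. Origin: centre of the underside, z up; on the scale, 24 mm above the scale's origin.
- dripper: White ceramic dripper, loose, upright, 0.22 kg, 56 mm high: a foot 42 mm in diameter, 8 mm high (enters the server's mouth); a flange 80 mm in diameter from 8 to 12 mm height (rests on the server's rim); a straight round cup above, 66 mm outside, 60 mm inside, inner floor at 16 mm. Grip across the cup. Origin: centre of the foot's underside, z up; seated, 92 mm above the server's origin.
- filter: Steel filter basket, a straight round open tube with a bottom, lower part dark and upper part bright, loose, upright, about 0.10 kg, 66 mm high, 52 mm outside and 46 mm inside diameter. Grip across its upper 26 mm. Origin: centre of the underside, z up. Standing in the dripper its origin is 16 mm above the dripper's and its top stands 26 mm above the dripper's rim.
- lid: Round steel lid with a black upright knob, loose, right way up, 0.08 kg. Underneath a centring boss 36 mm in diameter, 5 mm high, that enters the filter; disc 60 mm in diameter, from 5 to 9 mm height; knob 20 mm in diameter, from 9 to 37 mm height. Grip the knob. Origin: centre of the boss's underside, z up; seated, 61 mm above the filter's origin.
- glass: Empty clear tasting glass, the one standing among the brewing pieces, 74 mm in diameter and 62 mm high, loose, to be left alone. Origin: centre of the underside, z up.
- pitcher: Steel pitcher with one handle (at its own +y), 80 mm in diameter and 85 mm high, loose, at the far side, to be left alone. Origin: centre of the underside, z up.

How it is judged (in metres and radians):
On the way, in this order (a step that is already met when the one before it is completed fails the run):
1. the glass server stands on the scale's steel pad, let go (horizontal distance between server and scale below 0.015 m and z of server in the frame of scale between 0.02 and 0.028 m and angle between server's own z axis and vertical below 0.12 rad and contact force between the fingers and server below 0.1 N), for 0.2 s.
2. the white dripper is seated on the server, let go (horizontal distance between dripper and server below 0.008 m and z of dripper in the frame of server between 0.088 and 0.096 m and angle between dripper's own z axis and vertical below 0.12 rad and contact force between the fingers and dripper below 0.1 N), for 0.2 s.
3. the steel filter stands inside the dripper, let go (horizontal distance between filter and dripper below 0.008 m and z of filter in the frame of dripper between 0.012 and 0.02 m and angle between filter's own z axis and vertical below 0.12 rad and contact force between the fingers and filter below 0.1 N), for 0.2 s.
4. the lid is seated on the filter, let go (horizontal distance between lid and filter below 0.009 m and z of lid in the frame of filter between 0.057 and 0.065 m and angle between lid's own z axis and vertical below 0.12 rad and contact force between the fingers and lid below 0.1 N), for 0.2 s.
At the end, for the whole second after the job is handed in: Server on the scale within 15 mm of the pad's centre; dripper seated on the server, filter in the dripper, lid on the filter (axes within 8, 8 and 9 mm of the piece below, heights within 4 mm of fully home); all upright within 0.12 rad, at rest, let go (all of step 1 and all of step 2 and all of step 3 and all of step 4 and linear speed of each of server, dripper, filter, lid below 0.02 m/s and angular speed of each of server, dripper, filter, lid below 0.2 rad/s); the robot touches nothing.
It fails at once if the tasting glass is pushed more than 20 mm or tipped over (distance of glass from where it was at the start of the episode above 0.02 m or angle between glass's own z axis and vertical above 0.4 rad).
It fails at once if the pitcher is pushed more than 20 mm or tipped over (distance of pitcher from where it was at the start of the episode above 0.02 m or angle between pitcher's own z axis and vertical above 0.4 rad).
It also fails if it takes over 120 s, if anything falls off the work surface, if the arm or the gripper's body presses on something with over 40 N, if the wrist force passes 120 N, or if a joint passes its speed limit or range.

## Robot

A 6-joint arm with a two-finger parallel gripper is mounted at the origin on the work surface. World frame = base frame: x ahead of the robot, y to its left, z up, the work surface at z = 0. Lengths are in mm, angles in rad, forces in N, time in s.
With the tool pointing down it reaches from about 350 to 775 mm from the base axis. Payload 7.3 kg.
Tool frame: the origin (TCP) lies at the very end of the fingers, on their centre line; the grasp point (between the pads) lies 19 mm behind it; z points along the fingers, y is the line along which they close (so a half turn about z gives the same grasp; the last joint's range is limited). The gripper opens to 92 mm and grips with 3 to 60 N. Pads are 19 mm wide; open, the fingers measure 130 mm over their backs; the gripper's body (75 mm by 190 mm) begins 47 mm behind the grasp point.
Start: joints at [0.987, 0.342, 1.524, -0, 1.275, -0.146], TCP at [222.561, 475.512, 226.741] pointing down, gripper open.
Joint ranges: [-2.53, 2.53], [-0.77, 2.02], [0.04, 2.7], [-1, 4.14], [0.28, 2.66], [-3.11, 3.11]. Speed limits (rad/s): [2.57, 2.57, 3.14, 3.14, 3.14, 3.14].

## Interface

Orientations are given as [roll, pitch, yaw] about the fixed x, y, z axes, in that order (R = Rz(yaw) Ry(pitch) Rx(roll)).
In Python, from plant import get_obs, vision, workorder gives the robot as it stands.
- The arm moves only by the shell command python3 -m pendant 'ROWS' [OPENING]. ROWS is a JSON object of lists of equal length, an entry for each row: "dp": the shift along the tool's x, y, z in m, a list of three; "rotation": the turn, a rotation vector about the tool's x, y, z in rad, a list of three. A call has 1 to 8 rows; each row is the pose to reach, as a shift and turn from the pose commanded when the call began, along the tool's axes at that moment; what a row does not reach only later rows make up. A row lasts 1/8 s, in which the tool goes at most 62.5 mm and 10.7 degrees, less where a joint would pass 70% of its speed; a pose out of reach is approached as far as the arm can. A call with a gripper value outside its range is refused whole. OPENING is the finger opening in m, from 0 to 0.0918, set as the call begins (- or left out, the last holds). The fingers move at their own pace and stop on an object; the grip force is fixed at half the most. Time passes only in rows, so rows that repeat a pose let the fingers close. It gives the time, the measured TCP pose, the force, the opening and the grip force at its end, in the units of the state.
- get_obs(): the state, without advancing time (a new reading comes with each control period).
- vision.capture(name): name is "scene" or "top" or "wrist"; returns a dict with "pixels" (420x560x3 uint8, red, green, blue), "vfov" (degrees; the focal length in pixels is half the picture's height over the tangent of half this angle, whatever the lens; pixels are square), "cx", "cy" (the principal point, pixels), "pose" (4x4, takes a point from camera to world coordinates); the wrist camera has in their place "T_tool_cam" (4x4, takes a point from camera to tool coordinates, whose origin is the TCP and whose axes are the flange's). Camera axes: x right, y up, looking along -z (the intrinsics and any distortion apply to the point x, -y, -z); pixel columns grow to the right and rows downward; lengths in mm; the calibration is good to about 2 mm. The wrist camera is an equidistant fisheye: a pixel r from the principal point sees the ray r / f radians off the axis. A picture is of the moment at which its call begins: read the wrist's pose just before it. There is no depth.
- workorder.close_job(): hands the job in; it is judged then, once.
The state is a dict: "time": time; "joint_positions": joint angles; "dq": joint speeds; "tau": joint torques, N m; "tool_pos": TCP position; "tcp_rot": TCP orientation; "contact_force": force on the tool from outside, world axes, zero at the start; "moment": the same for the moment, N m; "grip_width": finger opening in mm; "finger_force": force on a finger pad.
Only numpy, scipy, OpenCV 4.12 (cv2) and the standard library are available. Lean on these libraries where they do the work, as an engineer would, in place of code of your own. Each camera call takes 0.05 s, during which the arm holds its last target. There are 200 camera calls.

## Working session

There is one attempt and no reset: what is moved stays moved. The work goes in short steps, Python scripts to look and compute and a shell command to move; the robot and the scene stay as the last step left them, time stands still between calls to the robot, and variables do not carry over. Pictures are saved under pics/ and viewed, at most 14 in all, crops included, and the job is handed in when it is done.

```bash
ls; mkdir -p pics
python3 - <<'E'
from plant import get_obs, vision
import cv2
o=get_obs();print(o)
for n in("scene","top"):
    c=vision.capture(n);print(n,c["vfov"],c["cx"],c["cy"],c["pose"],[k for k in c])
    cv2.imwrite(f"pics/{n}0.png",c["pixels"][:,:,::-1])
E
```

```text
pics
{'time': 0.0, 'joint_positions': array([ 9.87000599e-01,  3.42729822e-01,  1.52503750e+00, -2.38960745e-05,
        1.27540507e+00, -1.45998824e-01]), 'dq': array([0.00018605, 0.00157717, 0.00050818, 0.00071903, 0.00038988,
       0.00013672]), 'tau': array([ 1.62822944e-03, -4.31243563e+01, -2.44223714e+01,  7.19022285e-02,
        5.58769866e-02, -1.33258973e-04]), 'tool_pos': array([222.32304299, 475.13831303, 226.03414019]), 'tcp_rot': array([-3.14002640e+00, -2.07214014e-04,  2.70380256e+00]), 'contact_force': array([ 0.30366017, -0.48291412,  1.02138332]), 'moment': array([ 0.02834967, -0.03768704, -0.01075998]), 'finger_force': 0.0, 'grip_width': 91.84475908911165}
scene 47.409367674659705 282.44285824554095 210.14179992768368 [[-6.88423132e-01 -5.58102453e-01  4.63244258e-01  1.10537414e+03]
 [ 7.25290010e-01 -5.34364479e-01  4.34061060e-01  4.40138986e+02]
 [ 5.29073406e-03  6.34804107e-01  7.72655003e-01  8.71074351e+02]
 [ 0.00000000e+00  0.00000000e+00  0.00000000e+00  1.00000000e+00]] ['pixels', 'vfov', 'cx', 'cy', 'pose']
top 42.96647380923548 285.22716570092706 202.12265693746326 [[-1.46726353e-01  9.65830814e-01 -2.13640387e-01  3.96972364e+02]
 [-9.89177117e-01 -1.43242555e-01  3.17836784e-02  1.30345281e+01]
 [ 9.52609949e-05  2.15991686e-01  9.76395198e-01  1.07956642e+03]
 [ 0.00000000e+00  0.00000000e+00  0.00000000e+00  1.00000000e+00]] ['pixels', 'vfov', 'cx', 'cy', 'pose']
```

View pics/scene0.png

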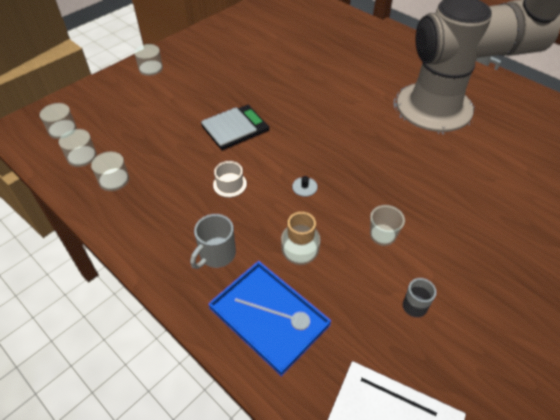

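View pics/top0.png

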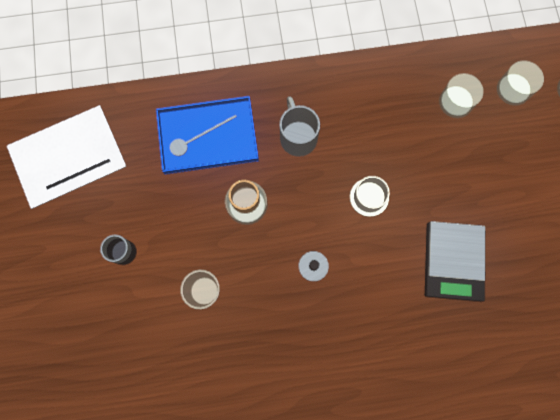

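The scene view shows all the pieces. In the top view: server ~(245,200), dripper ~(370,195), filter ~(117,250), lid ~(314,266), glass ~(201,290), pitcher ~(299,130), scale pad ~(457,250), display on the image-bottom side. I'll enlarge these for accurate pixels.

```bash
cat > h.py <<'E'
import numpy as np, cv2
from plant import get_obs, vision
from scipy.spatial.transform import Rotation as R
def ray(c,u,v):
    h=c["pixels"].shape[0]; f=h/2/np.tan(np.radians(c["vfov"]/2))
    d=np.array([(u-c["cx"])/f,-(v-c["cy"])/f,-1.]); return c["pose"][:3,:3]@d, c["pose"][:3,3]
def at(c,u,v,z):
    d,o=ray(c,u,v); return (o+d*(z-o[2])/d[2])[:2]
def proj(c,P):
    P=np.atleast_2d(P); h=c["pixels"].shape[0]; f=h/2/np.tan(np.radians(c["vfov"]/2))
    q=(P-c["pose"][:3,3])@c["pose"][:3,:3]; return np.c_[c["cx"]-f*q[:,0]/q[:,2], c["cy"]+f*q[:,1]/q[:,2]]
def circ(x,y,z,r):
    t=np.linspace(0,2*np.pi,73); return np.c_[x+r*np.cos(t),y+r*np.sin(t),0*t+z]
def tile(im,x,y,w,s,step=10):
    t=cv2.resize(im[y:y+w,x:x+w,::-1],None,fx=s,fy=s,interpolation=cv2.INTER_CUBIC)
    for k in range(0,w,step):
        p=int((k+.5)*s); cv2.line(t,(p,0),(p,6),(0,255,255),1); cv2.line(t,(0,p),(6,p),(0,255,255),1)
        if k%(2*step)==0:
            cv2.putText(t,str(x+k),(p-8,18),0,.38,(0,255,255),1); cv2.putText(t,str(y+k),(8,p+4),0,.38,(0,255,255),1)
    return t
E
python3 - <<'E'
from h import *
c=vision.capture("top"); im=c["pixels"].copy()
T=[(210,165),(335,160),(80,212),(280,230),(165,255),(418,217)]
t=[tile(im,x,y,[72,72,72,72,72,86][i],[3.6]*5+[3] and (3.6 if i<5 else 3.02)) for i,(x,y) in enumerate(T)]
t=[cv2.resize(a,(259,259)) for a in t]
cv2.imwrite("pics/t1.png",np.vstack([np.hstack(t[:3]),np.hstack(t[3:])]))
E
```

```text
(no output)
```

View pics/t1.png

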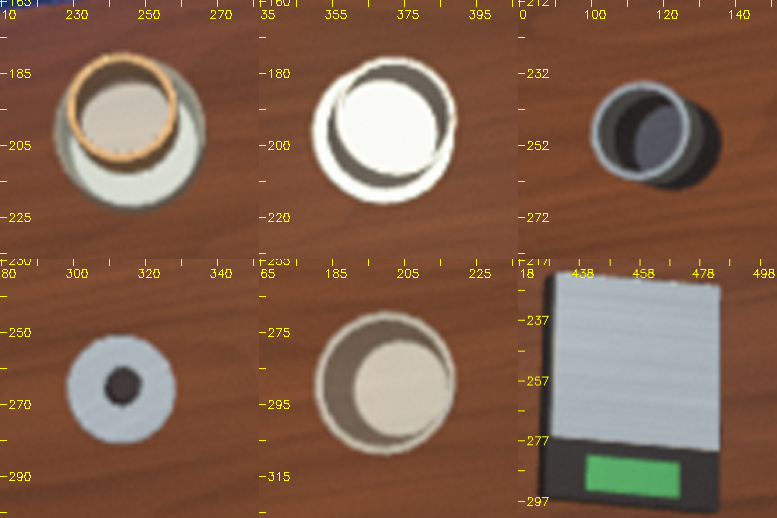

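Measured in the crop: rim centres at server (243.5,194.2), dripper (372,192.5), filter (113.4,247.9), lid disc (313.1,265.8), glass (199.6,288.8); pad corners (430.1,221.1), (484.6,225.5), (484.2,280.2), (428.5,275.6). I'll compute positions and cross-check them in the scene view.

Run:
```python
from h import *
c=vision.capture("top"); s=vision.capture("scene")
P={"server":(243.5,194.2,100,29),"dripper":(372,192.5,56,33),"dflange":(369.2,196.2,12,40),"filter":(113.4,247.9,66,26),"lid":(313.1,265.8,9,30),"glass":(199.6,288.8,62,37),"pitcher":(299.5,127,85,40)}
ims,imt=[cv2.resize(k["pixels"][:,:,::-1],None,fx=3,fy=3,interpolation=cv2.INTER_CUBIC) for k in(s,c)]
def ov(im,k,pts,col): cv2.polylines(im,[np.int32((proj(k,pts)+.5)*3)],True,col,1)
for n,(u,v,z,r) in P.items():
    x,y=at(c,u,v,z); print(n,np.round([x,y,np.hypot(x,y)],1))
    for im,k in((ims,s),(imt,c)):
        ov(im,k,circ(x,y,z,r),(0,255,255)); ov(im,k,circ(x,y,0,{"server":42,"dripper":21,"lid":18,"glass":30,"pitcher":40}.get(n,r)),(255,0,255))
K=[at(c,u,v,24) for u,v in((430.1,221.1),(484.6,225.5),(484.2,280.2),(428.5,275.6))]
K=np.array(K); print(K.round(1),K.mean(0).round(1),[np.linalg.norm(K[i]-K[i-1]).round(1) for i in range(4)])
ex=(K[0]+K[1]-K[2]-K[3]); print("yaw",np.arctan2(ex[1],ex[0]))
ov(ims,s,np.c_[K,[24]*4],(0,255,255))
cr=np.vstack([np.hstack([ims[y*3:y*3+270,x*3:x*3+255] for x,y in a]) for a in([(265,200),(190,140),(375,255)],[(270,150),(355,190),(195,90)])])
cv2.imwrite("pics/s1.png",cr[:, :])
```

```text
server [638.   56.8 640.5]
dripper [ 615.1 -192.5  644.5]
dflange [ 617.6 -194.2  647.4]
filter [578.3 317.7 659.8]
lid [493.9 -57.9 497.3]
glass [477.7 164.2 505.2]
pitcher [760.4 -69.4 763.6]
[[ 546.6 -303.7]
 [ 521.7 -410. ]
 [ 415.4 -384.6]
 [ 440.2 -278.3]] [ 481.  -344.1] [np.float64(109.3), np.float64(109.2), np.float64(109.3), np.float64(109.2)]
yaw -0.2347619949554135
```

View pics/s1.png

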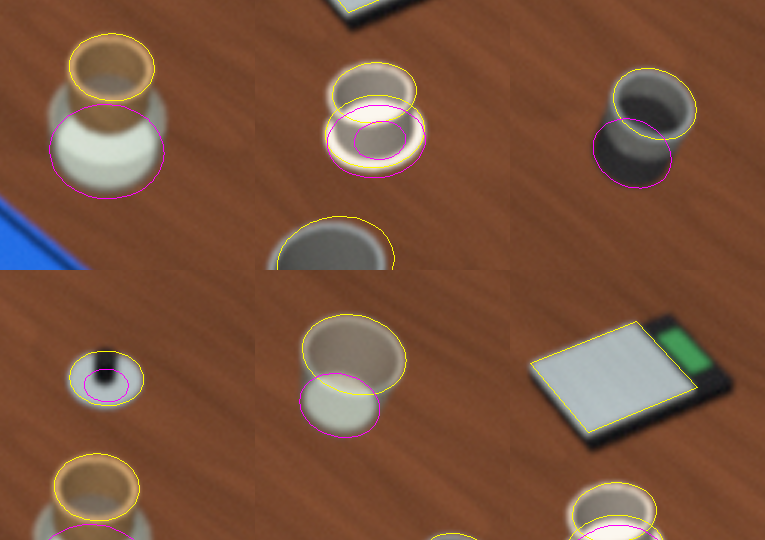

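Both cameras agree to about 1 px (~2 mm), and the pad sides come out at 109 mm as expected. I'll move above the server with yaw π/2, so that tool x = world y, tool y = world x and tool z = down.

```bash
python3 -m pendant '{"dp":[[-0.03,-0.01,0],[-0.555,-0.202,-0.01],[-0.555,-0.202,-0.01],[-0.555,-0.202,-0.01],[-0.555,-0.202,-0.01],[-0.555,-0.202,-0.01],[-0.555,-0.202,-0.01],[-0.555,-0.202,-0.01]],"rotation":[[0,0,0],[0,0,1.133],[0,0,1.133],[0,0,1.133],[0,0,1.133],[0,0,1.133],[0,0,1.133],[0,0,1.133]]}' 0.0918; python3 -c "
from h import *
o=get_obs();print(o['tool_pos'],o['tcp_rot'],o['joint_positions'])"
```

```text
time: 1.25
tool_pos: [555.1, 141.8, 234.6]
tcp_rot: [3.141, -0.0, 1.568]
contact_force: [0.8, 0.7, -0.2]
grip_width: 92.0
finger_force: 0.0
[555.11862303 141.82236229 234.60703198] [ 3.14139038e+00 -3.05005703e-04  1.56829096e+00] [1.16230878e-01 4.24749655e-01 1.37497803e+00 2.86384411e-04
 1.34162800e+00 1.18671255e-01]
```

```bash
python3 -m pendant '{"dp":[[-0.045,0.044,0],[-0.08,0.078,0],[-0.085,0.083,0],[-0.085,0.083,0],[-0.085,0.083,0]],"rotation":[[0,0,0],[0,0,0],[0,0,0],[0,0,0],[0,0,0]]}'
cat >> h.py <<'E'
def wrist():
    o=get_obs(); c=vision.capture("wrist"); T=np.eye(4); T[:3,:3]=R.from_euler("xyz",o["tcp_rot"]).as_matrix(); T[:3,3]=o["tool_pos"]
    c["pose"]=T@c["T_tool_cam"]; c["f"]=c["pixels"].shape[0]/2/np.tan(np.radians(c["vfov"]/2)); return o,c
def wproj(c,P):
    q=(np.atleast_2d(P)-c["pose"][:3,3])@c["pose"][:3,:3]*[1,-1,-1]
    rho=np.hypot(q[:,0],q[:,1]); k=c["f"]*np.arctan2(rho,q[:,2])/np.maximum(rho,1e-9)
    return np.c_[c["cx"]+k*q[:,0],c["cy"]+k*q[:,1]]
def show(c,name,circles,s=1.4):
    im=cv2.resize(c["pixels"][:,:,::-1],None,fx=s,fy=s,interpolation=cv2.INTER_CUBIC)
    for (x,y,z,r) in circles: cv2.polylines(im,[np.int32((wproj(c,circ(x,y,z,r))+.5)*s)],True,(0,255,255),1)
    cv2.imwrite(name,im)
E
python3 - <<'E'
from h import *
o,c=wrist(); print(o["tool_pos"],o["tcp_rot"],c["T_tool_cam"].round(3),c["vfov"],c["f"],c["cx"],c["cy"])
show(c,"pics/w1.png",[(638,56.8,100,29),(638,56.8,0,42),(493.9,-57.9,9,30),(477.7,164.2,62,37),(615.1,-192.5,56,33)])
E
```

```text
time: 1.88
tool_pos: [636.1, 59.8, 234.8]
tcp_rot: [-3.141, -0.0, 1.572]
contact_force: [0.8, -0.3, -0.2]
grip_width: 91.9
finger_force: 0.0
[636.06786212  59.81944345 234.76830077] [-3.14129994e+00 -4.11813374e-04  1.57224334e+00] [[-0.0000e+00  9.5900e-01  2.8300e-01  7.6916e+01]
 [ 1.0000e+00  1.0000e-03 -1.0000e-03  1.2840e+00]
 [-1.0000e-03  2.8300e-01 -9.5900e-01 -1.5771e+02]
 [ 0.0000e+00  0.0000e+00  0.0000e+00  1.0000e+00]] 65.70646984690485 325.19226210127806 276.2122497489134 212.63664950535872
```

View pics/w1.png

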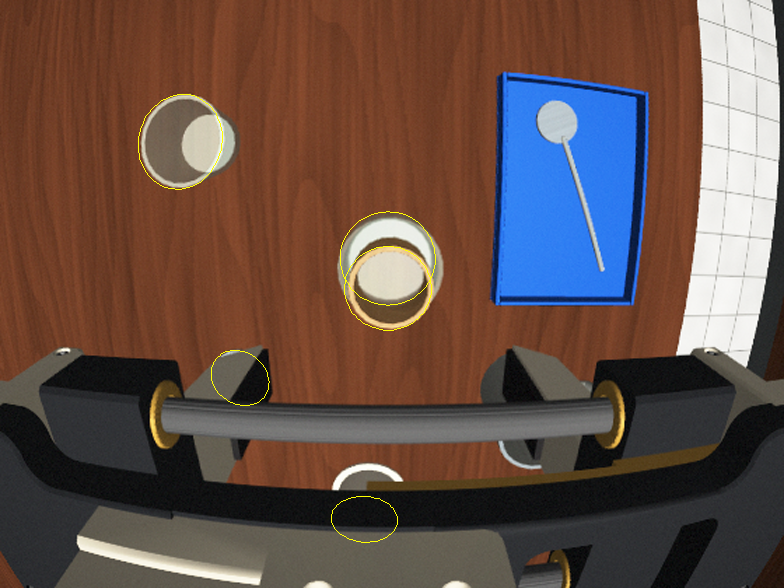

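The wrist view shows the server rim exactly on my projected circle (~(389,288)), and the glass agrees too. Next I descend around the neck.

```bash
python3 -m pendant '{"dp":[[0,0,0.03],[0,0,0.07],[0,0,0.11],[-0.001,0.001,0.14],[-0.001,0.001,0.15],[-0.001,0.001,0.15]],"rotation":[[0,0,0],[0,0,0],[0,0,0],[0,0,0],[0,0,0],[0,0,0]]}'; python3 -c "
from h import *
for i in range(3):
  o=get_obs();print(o['tool_pos'],o['tcp_rot']); vision.capture('top')"
```

```text
time: 2.68
tool_pos: [637.8, 58.2, 84.9]
tcp_rot: [3.142, -0.0, 1.572]
contact_force: [-0.2, 0.4, 1.3]
grip_width: 91.7
finger_force: 0.0
[637.75052186  58.16306993  84.94245821] [ 3.14156716e+00 -1.14051091e-04  1.57169763e+00]
[638.349334    58.01450966  85.80348363] [ 3.13987245e+00 -8.49002805e-05  1.57145751e+00]
[638.68968178  57.85937286  86.25748532] [ 3.13884346e+00 -2.71555149e-05  1.57127883e+00]
```

```bash
python3 -m pendant '{"dp":[[-0.001,0,0.012],[-0.001,0,0.02],[-0.001,0,0.02]],"rotation":[[0,0,0],[0,0,0],[0,0,0]]}'; python3 -m pendant '{"dp":[[0,0,0],[0,0,0],[0,0,0],[0,0,0],[0,0,0],[0,0,0]],"rotation":[[0,0,0],[0,0,0],[0,0,0],[0,0,0],[0,0,0],[0,0,0]]}' 0.05
```

```text
time: 3.2
tool_pos: [637.2, 56.4, 63.4]
tcp_rot: [-3.139, -0.0, 1.571]
contact_force: [-1.0, -0.9, -0.3]
grip_width: 92.1
finger_force: 0.0
time: 3.95
tool_pos: [638.1, 56.5, 64.7]
tcp_rot: [3.141, -0.0, 1.571]
contact_force: [1.6, 0.1, 0.9]
grip_width: 58.5
finger_force: 30.0
```

```bash
python3 -m pendant '{"dp":[[0,0,-0.01],[0,0,-0.04],[0,0,-0.08],[-0.02,-0.01,-0.11],[-0.06,-0.025,-0.12],[-0.1,-0.04,-0.12],[-0.14,-0.055,-0.12],[-0.18,-0.07,-0.12]],"rotation":[[0,0,0],[0,0,0],[0,0,0],[0,0,0],[0,0,0],[0,0,0],[0,0,0],[0,0,0]]}'; python3 -m pendant '{"dp":[[-0.045,-0.017,0],[-0.09,-0.035,0],[-0.135,-0.055,0],[-0.175,-0.072,0],[-0.205,-0.082,0],[-0.22,-0.087,0],[-0.22,-0.087,0],[-0.22,-0.087,0]],"rotation":[[0,0,0],[0,0,0],[0,0,0],[0,0,0],[0,0,0],[0,0,0],[0,0,0],[0,0,0]]}'; python3 -c "
from h import *
for i in range(3):
  c=vision.capture('top')
  o=get_obs();print(o['tool_pos'],o['tcp_rot'])
s=vision.capture('scene')
cv2.imwrite('pics/p1.png',np.hstack([cv2.resize(c['pixels'][:,:,::-1],(400,300)),cv2.resize(s['pixels'][:,:,::-1],(400,300))]))"
```

```text
time: 4.95
tool_pos: [567.0, -124.6, 184.9]
tcp_rot: [-3.141, -0.0, 1.571]
contact_force: [-0.1, -0.4, -1.7]
grip_width: 58.7
finger_force: 30.0
time: 5.95
tool_pos: [481.3, -342.2, 184.5]
tcp_rot: [-3.142, -0.001, 1.572]
contact_force: [0.8, -0.2, -2.6]
grip_width: 58.2
finger_force: 30.0
[ 481.38062236 -342.16742269  184.55561257] [-3.14155993e+00 -6.64954676e-04  1.57224974e+00]
[ 481.40836837 -342.21095192  184.55724251] [ 3.14158782e+00 -5.28712512e-04  1.57240415e+00]
[ 481.38422749 -342.36722958  184.58368518] [ 3.14156714e+00 -3.47142372e-04  1.57232924e+00]
```

View pics/p1.png

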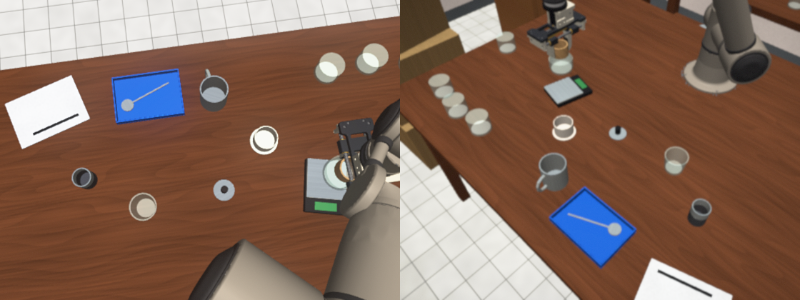

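The server is held over the pad in both views. I'll lower it, slowing for contact at TCP z≈89.

```bash
python3 -m pendant '{"dp":[[-0.001,0,0.02],[-0.002,0,0.045],[-0.002,0,0.068],[-0.002,0,0.082],[-0.002,0,0.089],[-0.002,0,0.092],[-0.002,0,0.094],[-0.002,0,0.094]],"rotation":[[0,0,0],[0,0,0],[0,0,0],[0,0,0],[0,0,0],[0,0,0],[0,0,0],[0,0,0]]}'; python3 -m pendant '{"dp":[[0,0,0.001],[0,0,0.002],[0,0,0.002]],"rotation":[[0,0,0],[0,0,0],[0,0,0]]}'
```

```text
time: 7.15
tool_pos: [481.0, -345.7, 91.0]
tcp_rot: [3.141, 0.0, 1.571]
contact_force: [-1.1, -0.7, -2.3]
grip_width: 58.6
finger_force: 30.0
time: 7.52
tool_pos: [481.0, -345.6, 88.7]
tcp_rot: [3.141, 0.0, 1.571]
contact_force: [-0.4, 0.1, -1.2]
grip_width: 58.5
finger_force: 30.0
```

```bash
python3 -m pendant '{"dp":[[0,0,0.001],[0,0,0.001],[0,0,0.001]],"rotation":[[0,0,0],[0,0,0],[0,0,0]]}'; python3 -m pendant '{"dp":[[0,0,0],[0,0,0],[0,0,0],[0,0,0],[0,0,0],[0,0,0]],"rotation":[[0,0,0],[0,0,0],[0,0,0],[0,0,0],[0,0,0],[0,0,0]]}' 0.0918;  python3 -m pendant '{"dp":[[0,0,-0.01],[0,0,-0.05],[0,0,-0.1],[0,0,-0.135],[0,0,-0.145],[0,0,-0.15],[0,0,-0.15]],"rotation":[[0,0,0],[0,0,0],[0,0,0],[0,0,0],[0,0,0],[0,0,0],[0,0,0]]}'
python3 - <<'E'
from h import *
o,c=wrist(); print(o["tool_pos"])
show(c,"pics/w2.png",[(481,-345,124,29),(481,-345,124,25),(615.1,-192.5,56,33),(617.6,-194.2,12,40)])
np.save("w2.npy",c["pixels"])
E
```

```text
time: 7.9
tool_pos: [481.1, -345.7, 88.6]
tcp_rot: [3.141, 0.001, 1.571]
contact_force: [-0.9, 2.7, 5.3]
grip_width: 58.4
finger_force: 30.0
time: 8.65
tool_pos: [480.9, -345.5, 87.5]
tcp_rot: [3.142, -0.0, 1.571]
contact_force: [0.9, 0.4, 0.5]
grip_width: 92.0
finger_force: 0.0
time: 9.52
tool_pos: [480.5, -345.2, 236.4]
tcp_rot: [-3.14, -0.001, 1.571]
contact_force: [0.2, 0.1, -0.4]
grip_width: 91.8
finger_force: 0.0
[ 480.51359443 -345.18932828  236.38758753]
```

View pics/w2.png

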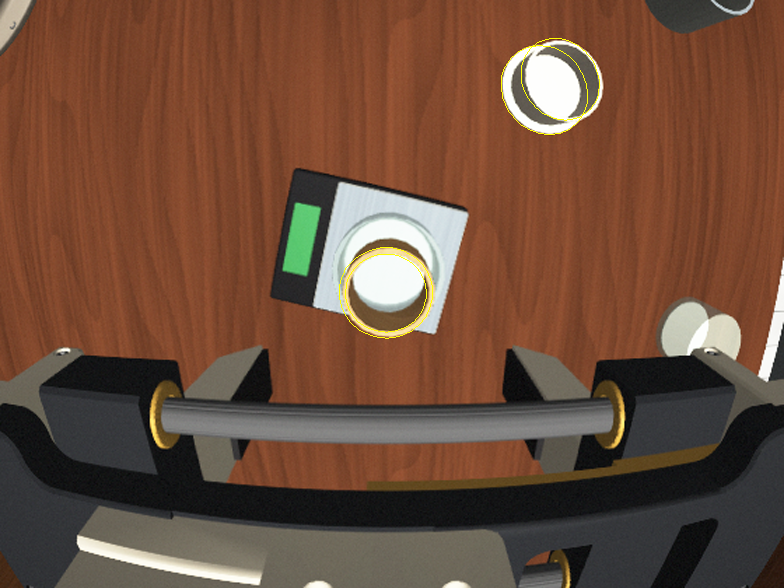

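The server stands upright, centred under the predicted circle at (481,-345); the dripper is seen at about (552,87). Going to the dripper.

```bash
python3 -m pendant '{"dp":[[0.02,0.018,0],[0.06,0.054,0],[0.1,0.09,0],[0.135,0.12,0.02],[0.149,0.133,0.05],[0.152,0.136,0.07],[0.152,0.136,0.08],[0.152,0.136,0.08]],"rotation":[[0,0,0],[0,0,0],[0,0,0],[0,0,0],[0,0,0],[0,0,0],[0,0,0],[0,0,0]]}'
python3 - <<'E'
from h import *
o,c=wrist(); print(o["tool_pos"])
im=c["pixels"]; x,y=np.int32(wproj(c,[(616.4,-193.4,40)])[0]); print(x,y)
s=4; t=cv2.resize(im[:,:,::-1],None,fx=s,fy=s,interpolation=cv2.INTER_CUBIC)
for z,r in((56,33),(12,40)): cv2.polylines(t,[np.int32((wproj(c,circ(616.4,-193.4,z,r))+.5)*s)],True,(0,0,255),1)
cv2.imwrite("pics/w3.png",t[max(0,y*s-280):y*s+280,x*s-300:x*s+300])
E
```

```text
time: 10.58
tool_pos: [616.2, -193.6, 156.4]
tcp_rot: [-3.139, -0.001, 1.57]
contact_force: [-0.2, 0.1, -0.4]
grip_width: 91.7
finger_force: 0.0
[ 616.21866195 -193.62948762  156.38740789]
274 208
```

View pics/w3.png

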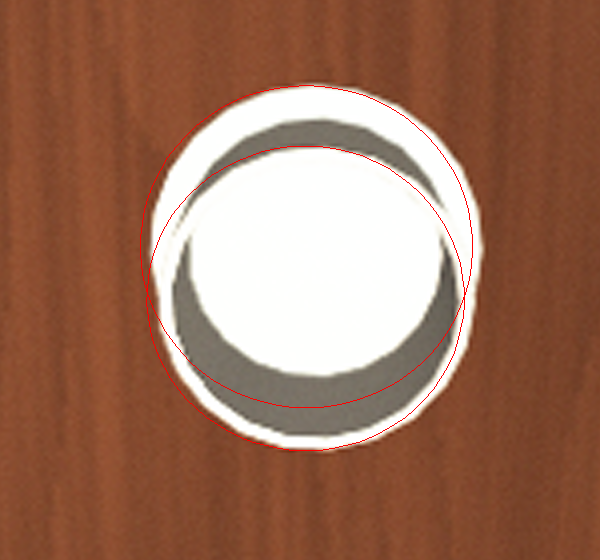

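The y position matches (vertical edges of flange and rim coincide); the dripper is ~2 mm further +x. I'll correct that, then descend and grip.

```bash
python3 -m pendant '{"dp":[[0,0.002,0.02],[0,0.002,0.06],[0,0.002,0.09],[0,0.002,0.115],[0,0.002,0.13],[0,0.002,0.135],[0,0.002,0.135]],"rotation":[[0,0,0],[0,0,0],[0,0,0],[0,0,0],[0,0,0],[0,0,0],[0,0,0]]}'; python3 -m pendant '{"dp":[[0,0,0],[0,0,0],[0,0,0],[0,0,0],[0,0,0],[0,0,0]],"rotation":[[0,0,0],[0,0,0],[0,0,0],[0,0,0],[0,0,0],[0,0,0]]}' 0.055
```

```text
time: 11.5
tool_pos: [619.3, -193.8, 23.3]
tcp_rot: [3.14, 0.0, 1.571]
contact_force: [0.2, 0.6, -0.7]
grip_width: 91.9
finger_force: 0.0
time: 12.25
tool_pos: [618.9, -193.5, 23.0]
tcp_rot: [3.141, 0.0, 1.571]
contact_force: [-3.0, 1.4, 5.3]
grip_width: 66.4
finger_force: 30.0
```

```bash
python3 -m pendant '{"dp":[[0,0,-0.01],[0,0,-0.05],[0,0,-0.1],[0,0,-0.14],[0,0,-0.155],[-0.01,-0.01,-0.16],[-0.035,-0.032,-0.16],[-0.07,-0.063,-0.16]],"rotation":[[0,0,0],[0,0,0],[0,0,0],[0,0,0],[0,0,0],[0,0,0],[0,0,0],[0,0,0]]}'; python3 -m pendant '{"dp":[[-0.035,-0.032,0],[-0.06,-0.055,0],[-0.075,-0.07,0],[-0.082,-0.075,0],[-0.082,-0.075,0],[-0.082,-0.075,0],[-0.082,-0.075,0]],"rotation":[[0,0,0],[0,0,0],[0,0,0],[0,0,0],[0,0,0],[0,0,0],[0,0,0]]}'
python3 - <<'E'
from h import *
for i in range(4):
  c=vision.capture("scene"); print(get_obs()["tool_pos"])
x,y=479.8,-343.4
o,w=wrist(); 
s=5; im=cv2.resize(c["pixels"][:,:,::-1],None,fx=s,fy=s,interpolation=cv2.INTER_CUBIC)
for a in [(481,-345,124,29),(481,-345,184-24.,40)][:1]: cv2.polylines(im,[np.int32((proj(c,circ(*a))+.5)*s)],True,(0,255,255),1)
u,v=np.int32(proj(c,[(481,-345,140)])[0])*s
cv2.imwrite("pics/p2.png",np.hstack([im[v-250:v+250,u-200:u+200],cv2.resize(w["pixels"][:,:,::-1],(400,300))[:,:] if 0 else cv2.resize(w["pixels"][100:400,160:400,::-1],(400,500))]))
E
```

```text
time: 13.25
tool_pos: [554.1, -263.5, 180.0]
tcp_rot: [-3.138, -0.002, 1.572]
contact_force: [-0.3, -0.7, -1.2]
grip_width: 66.1
finger_force: 30.0
time: 14.12
tool_pos: [481.5, -344.7, 182.5]
tcp_rot: [3.141, -0.0, 1.572]
contact_force: [0.1, 0.1, -1.1]
grip_width: 66.6
finger_force: 30.0
[ 481.42071363 -344.81727703  182.50166107]
[ 481.32972295 -344.94217646  182.51269123]
[ 481.24769942 -345.06082929  182.53973435]
[ 481.15729299 -345.17031635  182.51388672]
```

View pics/p2.png

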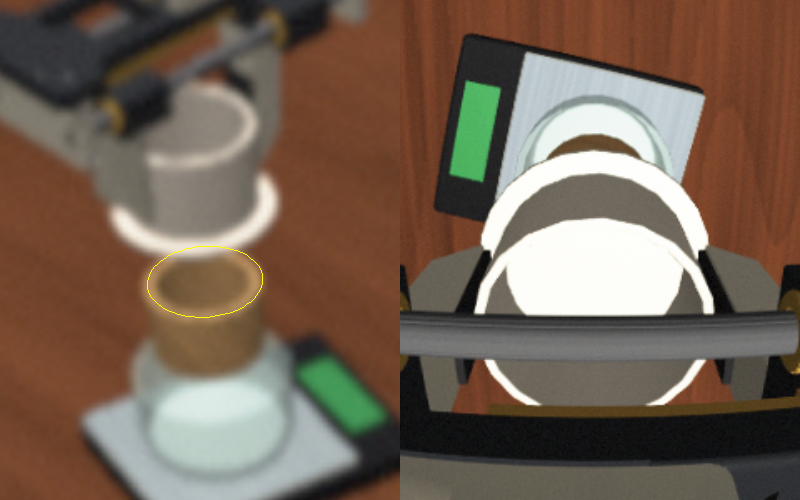

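The dripper is held level right above the mouth and aligned. Lowering it slowly.

```bash
python3 -m pendant '{"dp":[[0,0,0.01],[0,0,0.022],[0,0,0.029],[0,0,0.033],[0,0,0.036],[0,0,0.039],[0,0,0.041],[0,0,0.041]],"rotation":[[0,0,0],[0,0,0],[0,0,0],[0,0,0],[0,0,0],[0,0,0],[0,0,0],[0,0,0]]}'; python3 -m pendant '{"dp":[[0,0,0.001],[0,0,0.001],[0,0,0.001]],"rotation":[[0,0,0],[0,0,0],[0,0,0]]}'; python3 -m pendant '{"dp":[[0,0,0.001],[0,0,0.001],[0,0,0.001]],"rotation":[[0,0,0],[0,0,0],[0,0,0]]}'
```

```text
time: 15.38
tool_pos: [480.8, -345.5, 141.5]
tcp_rot: [3.142, -0.0, 1.571]
contact_force: [-0.2, -0.3, -2.1]
grip_width: 66.1
finger_force: 30.0
time: 15.75
tool_pos: [480.9, -345.5, 140.6]
tcp_rot: [3.141, 0.0, 1.571]
contact_force: [0.2, -0.1, -1.8]
grip_width: 66.0
finger_force: 30.0
time: 16.12
tool_pos: [480.9, -345.5, 139.5]
tcp_rot: [3.142, -0.0, 1.571]
contact_force: [-0.3, -0.2, -2.0]
grip_width: 66.7
finger_force: 30.0
```

```bash
python3 -m pendant '{"dp":[[0,0,0.001],[0,0,0.001],[0,0,0.001]],"rotation":[[0,0,0],[0,0,0],[0,0,0]]}'; python3 -m pendant '{"dp":[[0,0,0.001],[0,0,0.001],[0,0,0.001]],"rotation":[[0,0,0],[0,0,0],[0,0,0]]}'
```

```text
time: 16.5
tool_pos: [481.0, -345.6, 139.0]
tcp_rot: [3.141, 0.0, 1.571]
contact_force: [-0.7, 1.2, 2.8]
grip_width: 66.2
finger_force: 30.0
time: 16.88
tool_pos: [481.0, -345.6, 138.9]
tcp_rot: [3.141, 0.001, 1.571]
contact_force: [-2.4, 2.8, 9.6]
grip_width: 65.6
finger_force: 30.0
```

Seated at the expected height (139). Release, retreat, check.

```bash
python3 -m pendant '{"dp":[[0,0,-0.001],[0,0,-0.001],[0,0,-0.001],[0,0,-0.001],[0,0,-0.001],[0,0,-0.001]],"rotation":[[0,0,0],[0,0,0],[0,0,0],[0,0,0],[0,0,0],[0,0,0]]}' 0.0918;  python3 -m pendant '{"dp":[[0,0,-0.01],[0,0,-0.05],[0,0,-0.1],[0,0,-0.125],[0,0,-0.135],[0,0,-0.135],[0,0,-0.135]],"rotation":[[0,0,0],[0,0,0],[0,0,0],[0,0,0],[0,0,0],[0,0,0],[0,0,0]]}'
python3 - <<'E'
from h import *
o,c=wrist(); print(o["tool_pos"])
show(c,"pics/w4.png",[(481,-345.5,172,33),(481,-345.5,172,30),(481,-345.5,128,40)])
E
```

```text
time: 17.62
tool_pos: [480.9, -345.5, 138.5]
tcp_rot: [3.142, -0.0, 1.571]
contact_force: [0.8, -0.1, 0.1]
grip_width: 91.7
finger_force: 0.0
time: 18.5
tool_pos: [480.4, -345.1, 272.0]
tcp_rot: [-3.14, -0.002, 1.571]
contact_force: [-0.7, -0.0, -0.3]
grip_width: 92.0
finger_force: 0.0
[ 480.43611351 -345.13410752  272.02281788]
```

View pics/w4.png

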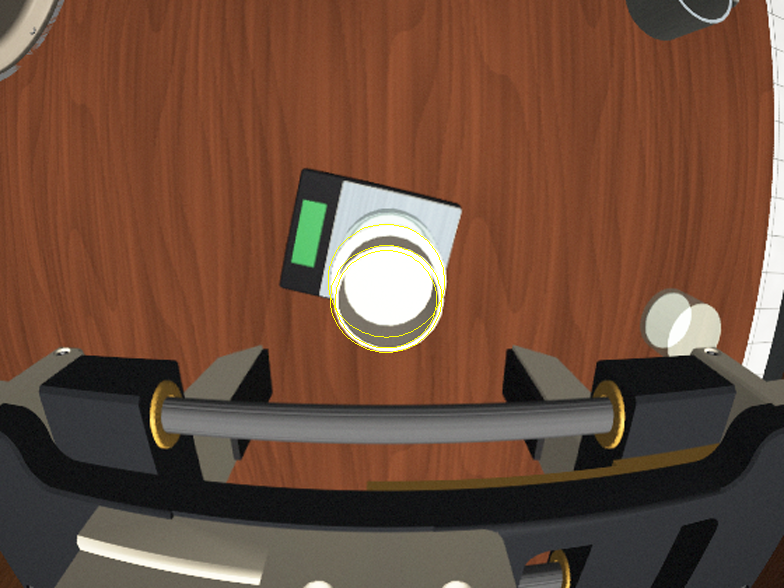

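The dripper is seated level exactly under the predicted circles. Next, the filter.

```bash
python3 -m pendant '{"dp":[[0.03,0.005,0],[0.085,0.013,0],[0.145,0.022,0],[0.205,0.031,0],[0.265,0.04,0],[0.325,0.049,0],[0.385,0.058,0],[0.445,0.067,0]],"rotation":[[0,0,0],[0,0,0],[0,0,0],[0,0,0],[0,0,0],[0,0,0],[0,0,0],[0,0,0]]}'; python3 -m pendant '{"dp":[[0.06,0.009,0],[0.12,0.018,0.02],[0.17,0.026,0.05],[0.202,0.03,0.075],[0.215,0.031,0.085],[0.218,0.031,0.09],[0.218,0.031,0.09],[0.218,0.031,0.09]],"rotation":[[0,0,0],[0,0,0],[0,0,0],[0,0,0],[0,0,0],[0,0,0],[0,0,0],[0,0,0]]}'
python3 - <<'E'
from h import *
o,c=wrist(); print(o["tool_pos"])
X,Y=578.3,317.7
x,y=np.int32(wproj(c,[(X,Y,50)])[0]); print(x,y)
s=4; t=cv2.resize(c["pixels"][:,:,::-1],None,fx=s,fy=s,interpolation=cv2.INTER_CUBIC)
for z,r in((66,26),(0,26)): cv2.polylines(t,[np.int32((wproj(c,circ(X,Y,z,r))+.5)*s)],True,(0,255,255),1)
cv2.imwrite("pics/w5.png",t[max(0,y*s-280):y*s+280,x*s-300:x*s+300])
E
```

```text
time: 19.55
tool_pos: [547.6, 101.5, 272.6]
tcp_rot: [-3.14, 0.0, 1.571]
contact_force: [1.0, 0.4, -0.6]
grip_width: 91.9
finger_force: 0.0
time: 20.55
tool_pos: [579.5, 316.4, 184.9]
tcp_rot: [3.14, -0.001, 1.569]
contact_force: [0.6, 0.6, -0.2]
grip_width: 92.1
finger_force: 0.0
[579.526008   316.40825206 184.900842  ]
272 201
```

View pics/w5.png

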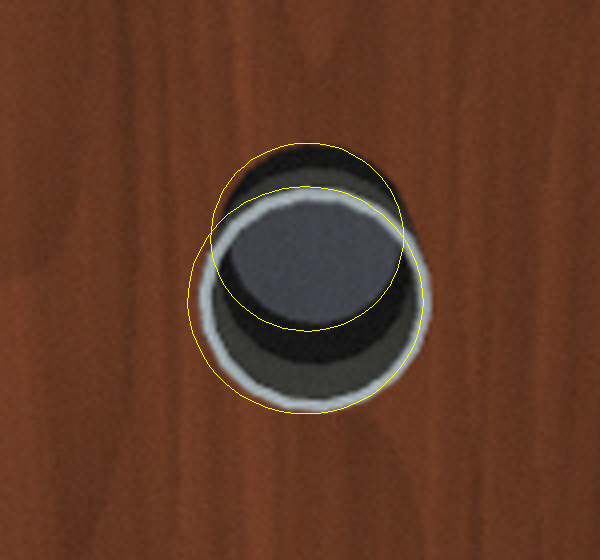

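The filter rim centre is ~(315,299) against the predicted (305.5,300), so the filter is at (580.4,317.8). Descending to TCP z≈43.

```bash
python3 -m pendant '{"dp":[[0,0.001,0.02],[0,0.001,0.06],[0,0.001,0.1],[0,0.001,0.125],[0,0.001,0.138],[0,0.001,0.14],[0,0.001,0.14],[0,0.001,0.14]],"rotation":[[0,0,0],[0,0,0],[0,0,0],[0,0,0],[0,0,0],[0,0,0],[0,0,0],[0,0,0]]}'; python3 -c "
from h import *
for i in range(3): print(get_obs()['tool_pos']); vision.capture('top')"
```

```text
time: 21.6
tool_pos: [580.6, 317.8, 44.9]
tcp_rot: [3.139, -0.001, 1.571]
contact_force: [0.5, 0.2, 0.2]
grip_width: 92.3
finger_force: 0.0
[580.58678245 317.76607701  44.94296731]
[580.43111811 317.75939396  44.72322728]
[580.31495664 317.70489516  44.52231772]
```

```bash
python3 -m pendant '{"dp":[[0,0,0],[0,0,0],[0,0,0],[0,0,0],[0,0,0],[0,0,0],[0,0,0]],"rotation":[[0,0,0],[0,0,0],[0,0,0],[0,0,0],[0,0,0],[0,0,0],[0,0,0]]}' 0.044; python3 -m pendant '{"dp":[[0,0,-0.01],[0,0,-0.05],[0,0,-0.1],[-0.02,0,-0.15],[-0.06,-0.009,-0.185],[-0.115,-0.017,-0.195],[-0.17,-0.025,-0.2],[-0.225,-0.033,-0.2]],"rotation":[[0,0,0],[0,0,0],[0,0,0],[0,0,0],[0,0,0],[0,0,0],[0,0,0],[0,0,0]]}'; python3 -m pendant '{"dp":[[-0.055,-0.008,0],[-0.11,-0.016,0],[-0.165,-0.024,0],[-0.22,-0.032,0],[-0.275,-0.042,0],[-0.325,-0.05,0],[-0.37,-0.058,0],[-0.4,-0.062,0]],"rotation":[[0,0,0],[0,0,0],[0,0,0],[0,0,0],[0,0,0],[0,0,0],[0,0,0],[0,0,0]]}'
```

```text
time: 22.62
tool_pos: [579.8, 317.5, 43.5]
tcp_rot: [-3.142, -0.0, 1.571]
contact_force: [-0.1, 0.2, 0.1]
grip_width: 51.7
finger_force: 30.0
time: 23.62
tool_pos: [546.7, 90.9, 245.0]
tcp_rot: [3.139, -0.0, 1.571]
contact_force: [0.6, -0.3, -1.5]
grip_width: 52.1
finger_force: 30.0
time: 24.62
tool_pos: [484.1, -309.6, 244.2]
tcp_rot: [3.141, 0.001, 1.569]
contact_force: [-0.1, -0.0, -1.3]
grip_width: 51.8
finger_force: 30.0
```

```bash
python3 -m pendant '{"dp":[[-0.02,-0.002,0],[-0.032,-0.003,0],[-0.036,-0.003,0],[-0.036,-0.003,0],[-0.036,-0.003,0]],"rotation":[[0,0,0],[0,0,0],[0,0,0],[0,0,0],[0,0,0]]}'
python3 - <<'E'
from h import *
for i in range(4):
  c=vision.capture("scene"); print(get_obs()["tool_pos"])
o,w=wrist(); 
s=5; im=cv2.resize(c["pixels"][:,:,::-1],None,fx=s,fy=s,interpolation=cv2.INTER_CUBIC)
x,y,z=o["tool_pos"]; z0=z-43.5
for a in [(481,-345.5,172,33),(x,y+.3,z0,26),(x,y+.3,z0+66,26)]: cv2.polylines(im,[np.int32((proj(c,circ(*a))+.5)*s)],True,(0,255,255),1)
u,v=np.int32(proj(c,[(481,-345,190)])[0])*s
cv2.imwrite("pics/p3.png",np.hstack([im[max(0,v-250):,u-200:u+200][:500],cv2.resize(w["pixels"][100:400,160:400,::-1],(400,500))]))
E
```

```text
time: 25.25
tool_pos: [482.2, -342.6, 243.6]
tcp_rot: [3.141, -0.0, 1.572]
contact_force: [-0.2, 0.2, -1.5]
grip_width: 51.5
finger_force: 30.0
[ 482.12746701 -342.74034499  243.63627124]
[ 482.09965294 -342.83394025  243.63015235]
[ 482.06007815 -342.95530018  243.64311955]
[ 482.04314603 -343.07531732  243.62096615]
```

View pics/p3.png

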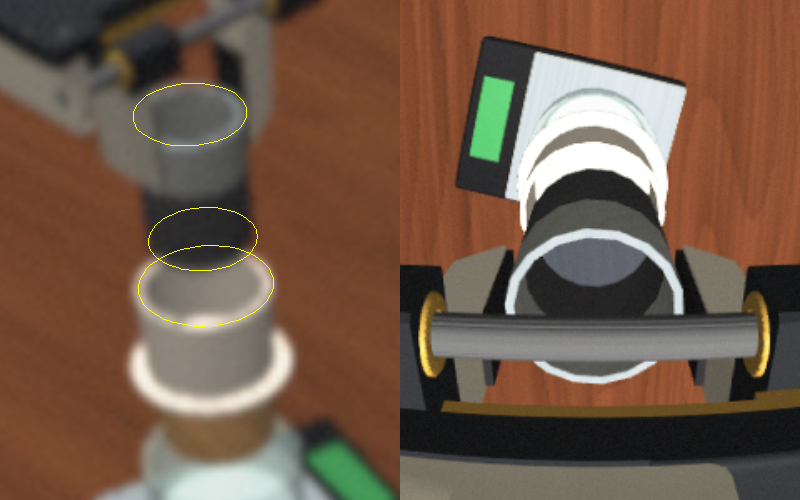

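The filter is held upright above the dripper, about 1 mm +x and 2.5 mm +y off. I'll correct that while coming down to just above the rim.

```bash
python3 -m pendant '{"dp":[[-0.002,-0.001,0.008],[-0.002,-0.001,0.018],[-0.002,-0.001,0.024],[-0.002,-0.001,0.024],[-0.002,-0.001,0.024],[-0.002,-0.001,0.024]],"rotation":[[0,0,0],[0,0,0],[0,0,0],[0,0,0],[0,0,0],[0,0,0]]}'; python3 -c "
from h import *
for i in range(3): print(get_obs()['tool_pos']); vision.capture('top')"
```

```text
time: 26.25
tool_pos: [481.0, -345.6, 219.9]
tcp_rot: [3.141, 0.0, 1.571]
contact_force: [-0.5, -1.0, -1.6]
grip_width: 51.6
finger_force: 30.0
[ 481.02096129 -345.61335002  219.88032203]
[ 480.99255856 -345.60106469  219.84855759]
[ 480.95817828 -345.57347369  219.80818241]
```

Aligned. Lowering into the dripper, with contact expected at TCP ≈175.5.

```bash
python3 -m pendant '{"dp":[[0,0,0.004],[0,0,0.012],[0,0,0.022],[0,0,0.031],[0,0,0.037],[0,0,0.04],[0,0,0.042],[0,0,0.042]],"rotation":[[0,0,0],[0,0,0],[0,0,0],[0,0,0],[0,0,0],[0,0,0],[0,0,0],[0,0,0]]}'; for i in 1 2; do python3 -m pendant '{"dp":[[0,0,0.001],[0,0,0.001],[0,0,0.001]],"rotation":[[0,0,0],[0,0,0],[0,0,0]]}'; done
```

```text
time: 27.4
tool_pos: [480.9, -345.5, 177.6]
tcp_rot: [3.141, 0.0, 1.571]
contact_force: [-0.6, -0.0, -1.6]
grip_width: 51.4
finger_force: 30.0
time: 27.78
tool_pos: [480.9, -345.5, 176.6]
tcp_rot: [3.141, 0.0, 1.571]
contact_force: [0.6, 0.0, -0.2]
grip_width: 51.8
finger_force: 30.0
time: 28.15
tool_pos: [480.9, -345.5, 175.5]
tcp_rot: [3.142, -0.0, 1.571]
contact_force: [0.1, 0.3, -0.8]
grip_width: 51.5
finger_force: 30.0
```

```bash
python3 -m pendant '{"dp":[[0,0,0.001],[0,0,0.001],[0,0,0.001]],"rotation":[[0,0,0],[0,0,0],[0,0,0]]}'
```

```text
time: 28.52
tool_pos: [481.0, -345.6, 175.4]
tcp_rot: [3.141, 0.001, 1.571]
contact_force: [-2.2, 0.4, 4.6]
grip_width: 51.5
finger_force: 30.0
```

Contact at the seated height. Release, retreat, capture the stack, then go to the lid.

```bash
python3 -m pendant '{"dp":[[0,0,-0.001],[0,0,-0.001],[0,0,-0.001],[0,0,-0.001],[0,0,-0.001],[0,0,-0.001]],"rotation":[[0,0,0],[0,0,0],[0,0,0],[0,0,0],[0,0,0],[0,0,0]]}' 0.0918;  python3 -m pendant '{"dp":[[0,0,-0.01],[0,0,-0.04],[0,0,-0.08],[0,0,-0.105],[0,0,-0.11],[0,0,-0.11],[0,0,-0.11]],"rotation":[[0,0,0],[0,0,0],[0,0,0],[0,0,0],[0,0,0],[0,0,0],[0,0,0]]}'
python3 - <<'E'
from h import *
o,c=wrist(); print(o["tool_pos"])
X,Y=480.9,-345.5
x,y=np.int32(wproj(c,[(X,Y,190)])[0])
s=4; t=cv2.resize(c["pixels"][:,:,::-1],None,fx=s,fy=s,interpolation=cv2.INTER_CUBIC)
for z,r in((198,26),(172,33)): cv2.polylines(t,[np.int32((wproj(c,circ(X,Y,z,r))+.5)*s)],True,(0,0,255),1)
cv2.imwrite("a.png",cv2.copyMakeBorder(t,300,300,300,300,0)[y*s:y*s+600,x*s+100:x*s+500])
E
python3 -m pendant '{"dp":[[0.03,0.001,0],[0.08,0.004,0],[0.135,0.006,0],[0.19,0.009,0],[0.24,0.011,0.03],[0.275,0.013,0.08],[0.287,0.013,0.12],[0.287,0.013,0.14]],"rotation":[[0,0,0],[0,0,0],[0,0,0],[0,0,0],[0,0,0],[0,0,0],[0,0,0],[0,0,0]]}'
python3 - <<'E'
from h import *
vision.capture("top");vision.capture("top")
o,c=wrist(); print(o["tool_pos"])
X,Y=493.9,-57.9
x,y=np.int32(wproj(c,[(X,Y,20)])[0])
s=5; t=cv2.resize(c["pixels"][:,:,::-1],None,fx=s,fy=s,interpolation=cv2.INTER_CUBIC)
for z,r in((9,30),(37,10)): cv2.polylines(t,[np.int32((wproj(c,circ(X,Y,z,r))+.5)*s)],True,(0,0,255),1)
t=cv2.copyMakeBorder(t,300,300,300,300,0)[y*s:y*s+600,x*s+100:x*s+500]
cv2.imwrite("pics/w6.png",np.hstack([cv2.imread("a.png"),t]))
E
```

```text
time: 29.28
tool_pos: [480.9, -345.5, 175.5]
tcp_rot: [3.142, -0.0, 1.571]
contact_force: [0.1, 0.2, -0.2]
grip_width: 91.5
finger_force: 0.0
time: 30.15
tool_pos: [480.5, -345.2, 284.1]
tcp_rot: [-3.14, -0.002, 1.571]
contact_force: [-0.1, -0.3, 0.1]
grip_width: 91.9
finger_force: 0.0
[ 480.48603675 -345.18652053  284.12542882]
time: 31.2
tool_pos: [492.2, -56.8, 142.7]
tcp_rot: [-3.137, -0.001, 1.573]
contact_force: [-0.1, -1.1, 0.4]
grip_width: 91.8
finger_force: 0.0
[492.02197743 -57.6661521  142.8367061 ]
```

View pics/w6.png

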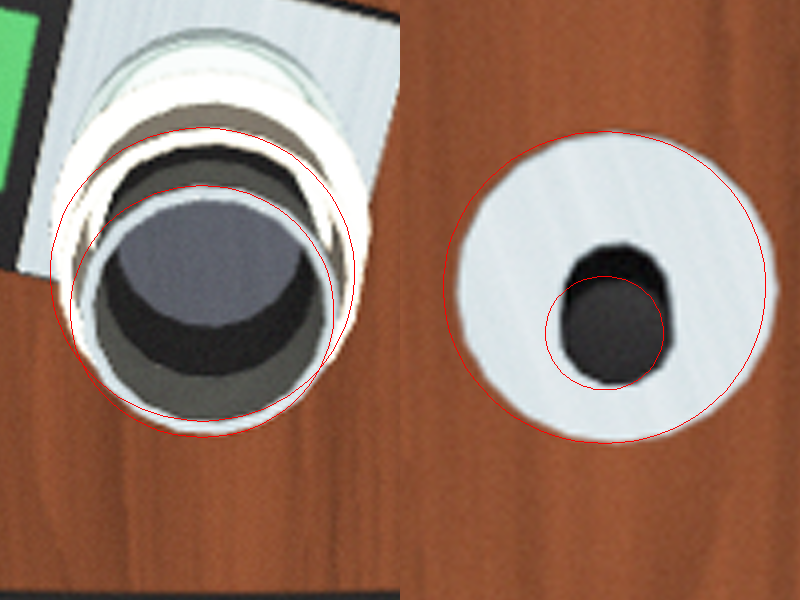

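The filter stands concentric in the dripper (the same ~2 mm camera bias shows on both). The lid's y matches and it needs +2 mm in x. Descending to TCP z≈13.

```bash
python3 -m pendant '{"dp":[[0,0.002,0.02],[0,0.002,0.06],[0,0.002,0.095],[0,0.002,0.115],[0,0.002,0.125],[0,0.002,0.128],[0,0.002,0.128],[0,0.002,0.128]],"rotation":[[0,0,0],[0,0,0],[0,0,0],[0,0,0],[0,0,0],[0,0,0],[0,0,0],[0,0,0]]}'; python3 -c "
from h import *
for i in range(3): print(get_obs()['tool_pos']); vision.capture('top')"
```

```text
time: 32.35
tool_pos: [496.4, -58.6, 18.3]
tcp_rot: [3.14, 0.0, 1.571]
contact_force: [-0.9, 0.1, 0.1]
grip_width: 91.7
finger_force: 0.0
[496.44552891 -58.63003145  18.3370913 ]
[496.32828975 -58.59901778  18.24828463]
[496.27633889 -58.56885904  18.14837606]
```

```bash
python3 -m pendant '{"dp":[[0.0005,-0.001,0.003],[0.0005,-0.001,0.005],[0.0005,-0.001,0.005],[0.0005,-0.001,0.005]],"rotation":[[0,0,0],[0,0,0],[0,0,0],[0,0,0]]}'; python3 -m pendant '{"dp":[[0,0,0],[0,0,0],[0,0,0],[0,0,0],[0,0,0],[0,0,0],[0,0,0],[0,0,0]],"rotation":[[0,0,0],[0,0,0],[0,0,0],[0,0,0],[0,0,0],[0,0,0],[0,0,0],[0,0,0]]}' 0.012
```

```text
time: 33.0
tool_pos: [494.9, -58.0, 12.5]
tcp_rot: [-3.142, -0.0, 1.571]
contact_force: [-0.8, -1.5, -0.7]
grip_width: 91.8
finger_force: 0.0
time: 34.0
tool_pos: [494.9, -58.0, 12.6]
tcp_rot: [3.141, -0.0, 1.571]
contact_force: [0.6, -0.8, 0.4]
grip_width: 19.3
finger_force: 30.0
```

```bash
python3 -m pendant '{"dp":[[0,0,-0.01],[0,0,-0.05],[0,0,-0.1],[-0.01,0,-0.15],[-0.04,-0.002,-0.195],[-0.085,-0.004,-0.225],[-0.13,-0.006,-0.235],[-0.175,-0.008,-0.235]],"rotation":[[0,0,0],[0,0,0],[0,0,0],[0,0,0],[0,0,0],[0,0,0],[0,0,0],[0,0,0]]}'; python3 -m pendant '{"dp":[[-0.045,-0.002,0],[-0.08,-0.004,0],[-0.1,-0.005,0],[-0.11,-0.006,0],[-0.1125,-0.006,0],[-0.1125,-0.006,0],[-0.1125,-0.006,0]],"rotation":[[0,0,0],[0,0,0],[0,0,0],[0,0,0],[0,0,0],[0,0,0],[0,0,0]]}';python3 -c "
from h import *
for i in range(3): print(get_obs()['tool_pos']); vision.capture('top')"
```

```text
time: 35.0
tool_pos: [486.9, -234.5, 249.5]
tcp_rot: [3.139, 0.002, 1.571]
contact_force: [0.3, -1.4, -1.5]
grip_width: 18.9
finger_force: 30.0
time: 35.88
tool_pos: [481.1, -344.6, 247.7]
tcp_rot: [3.141, -0.0, 1.572]
contact_force: [0.0, -0.5, -1.2]
grip_width: 19.0
finger_force: 30.0
[ 481.12364777 -344.63379105  247.71339114]
[ 481.1162504  -344.72875538  247.73184435]
[ 481.08616493 -344.85283991  247.68492303]
```

Aligned. Lowering, with contact expected at TCP ≈205.6.

```bash
python3 -m pendant '{"dp":[[0,0,0.01],[0,0,0.02],[0,0,0.028],[0,0,0.033],[0,0,0.036],[0,0,0.038],[0,0,0.04],[0,0,0.04]],"rotation":[[0,0,0],[0,0,0],[0,0,0],[0,0,0],[0,0,0],[0,0,0],[0,0,0],[0,0,0]]}'; for i in 1 2; do python3 -m pendant '{"dp":[[0,0,0.001],[0,0,0.001],[0,0,0.001]],"rotation":[[0,0,0],[0,0,0],[0,0,0]]}'; done
```

```text
time: 37.02
tool_pos: [480.9, -345.5, 207.5]
tcp_rot: [3.142, -0.0, 1.571]
contact_force: [-0.9, 0.3, -1.3]
grip_width: 19.1
finger_force: 30.0
time: 37.4
tool_pos: [480.9, -345.5, 206.6]
tcp_rot: [3.141, 0.0, 1.571]
contact_force: [0.5, -0.2, -0.4]
grip_width: 19.1
finger_force: 30.0
time: 37.78
tool_pos: [480.9, -345.5, 205.5]
tcp_rot: [3.141, 0.0, 1.571]
contact_force: [0.3, -0.3, -0.2]
grip_width: 19.2
finger_force: 30.0
```

```bash
python3 -m pendant '{"dp":[[0,0,0.001],[0,0,0.001],[0,0,0.001]],"rotation":[[0,0,0],[0,0,0],[0,0,0]]}'
```

```text
time: 38.15
tool_pos: [481.0, -345.6, 205.5]
tcp_rot: [3.141, 0.001, 1.571]
contact_force: [-1.2, 1.1, 5.4]
grip_width: 19.3
finger_force: 30.0
```

```bash
python3 -m pendant '{"dp":[[0,0,-0.001],[0,0,-0.001],[0,0,-0.001],[0,0,-0.001],[0,0,-0.001],[0,0,-0.001],[0,0,-0.001]],"rotation":[[0,0,0],[0,0,0],[0,0,0],[0,0,0],[0,0,0],[0,0,0],[0,0,0]]}' 0.0918;  python3 -m pendant '{"dp":[[0,0,-0.01],[0,0,-0.04],[0,0,-0.08],[0,0,-0.105],[0,0,-0.11],[0,0,-0.11],[0,0,-0.11],[0,0,-0.11]],"rotation":[[0,0,0],[0,0,0],[0,0,0],[0,0,0],[0,0,0],[0,0,0],[0,0,0],[0,0,0]]}'
python3 - <<'E'
from h import *
o,c=wrist(); print(o["tool_pos"]); s=vision.capture("scene")
z=4; t=cv2.resize(s["pixels"][:,:,::-1],None,fx=z,fy=z,interpolation=cv2.INTER_CUBIC)
u,v=np.int32(proj(s,[(481,-345,120)])[0])*z
cv2.imwrite("pics/f.png",np.hstack([t[max(0,v-250):][:500,u-200:u+200],cv2.resize(c["pixels"][100:350,180:380,::-1],(400,500))]))
E
```

```text
time: 39.02
tool_pos: [480.9, -345.5, 205.5]
tcp_rot: [3.142, -0.0, 1.571]
contact_force: [0.1, -1.3, -0.4]
grip_width: 85.0
finger_force: 0.0
time: 40.02
tool_pos: [480.7, -345.3, 314.5]
tcp_rot: [-3.14, -0.001, 1.571]
contact_force: [-0.2, 0.4, -0.2]
grip_width: 91.7
finger_force: 0.0
[ 480.65078    -345.31862199  314.45331974]
```

View pics/f.png

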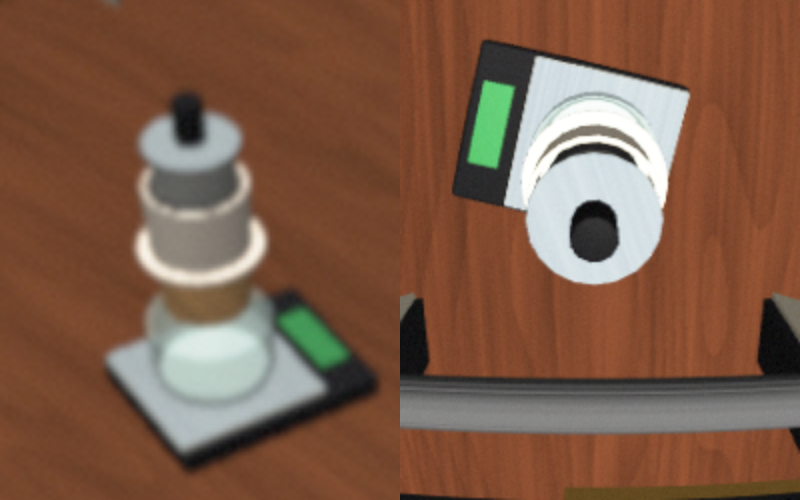

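The full stack stands level and concentric on the pad, and the gripper is clear above it. Handing in.

```bash
python3 -c "
from plant import workorder; print(workorder.close_job())"
```

```text
the job is handed in; nothing more can be done
None
```

The pour-over set is built on the scale and handed in: server, dripper, filter and lid each went home at the expected height, the final pictures show the stack level and concentric, and I kept clear of the tasting glass and pitcher; the system gave no verdict on the hand-in.

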